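Lock the thickness stop of a flatbread press

TASK

The thickness of the flatbread press has just been set with its square-headed stop screw and must now be locked. Slip the ring spanner over the screw's square head, its handle lying behind the fork's left upright so that the screw cannot turn with the nut, then swing the ball handle of the jam nut clockwise (seen from above) until the nut is firmly tight, without forcing it or losing the screw's setting. Finally lift the spanner off, lay it down gently, flat on the worktop beside the press, and leave the salt shaker, the tin and the glass where they are.

Things in the scene. Friction and masses are not known exactly. Their poses are not given: they have to be found in the camera images.
- press: Flatbread press, shut and fixed: two round grey plates 210 mm wide, 38 mm high. Origin on the worktop under their centre; x from the fork (front) to the hinge (back), y left, z up. Fork uprights 24 x 12 mm, 100 mm high, at x -100, y +-40 mm; a lever lies from the fork over the plate, up to 102 mm high, within y +-13 mm. The stop screw stands in an ear at x -75, y +125 mm; the ear's boss is 44 mm high
- screw_seat (a point): Stop screw: point on its axis at the foot of its square head, 77 mm above the worktop, on a collar 42 mm across that carries the spanner. The head is 24 mm across flats and 22 mm high, the top 6 mm tapered to 17 mm. This point's x and y are square to the head's sides; its x is within 0.06 rad of the press's x at the start
- stop_screw (a joint): Turn of the stop screw (rad), positive clockwise from above; within 0.06 of 0 at its setting. Its own friction (0.06 N m) is less than the nut's drag, so it turns along with the nut unless the spanner holds it
- upright_face (a point): Middle of the rear face (to the press's +x) of the fork's left upright, 84 mm above the worktop. With the spanner on the head and its handle along the press's -y, the handle lies 1 to 14 mm behind this face and comes to rest on it as the nut drags the screw clockwise. This play and the ring's let the screw turn by up to about 0.3 rad, which is allowed
- nut_hub (a point): Jam nut: point on the screw's axis half-way up the six-sided nut, 32 mm across flats, 14 mm high, between boss and collar; some 54 mm above the worktop, sinking 0.5 mm a rad. Turning torque: 0.14 N m while it runs free, for 0.7 to 2.2 rad (unknown), then it bears on a stiff spring washer and the torque climbs 3 N m a rad from 0.28: firmly tight at 0.5 to 0.8 N m, overstrained at 1.05. It stays when let go
- washer_top (a point): Spring washer, a steel disc 36 mm across and 3 mm thick under the nut: centre of its top, 46.9 mm above the worktop while unloaded. The nut presses it down 0.03 mm when firmly tight and 0.12 mm when overstrained, far too little to see or measure: tightness must be felt
- nut_ball (a point): Centre of the black ball, 19 mm across, at the end of the nut's handle: 66 mm from the screw's axis, 65 mm above the worktop. The handle is a round bar 10 mm thick rising from 55 mm height at the nut to 64 mm at the ball. At the start it points to the press's left, 60 to 185 degrees counter-clockwise from its x. Pushed on at the ball, running free takes 1 to 2 N, firmly tight is 8 to 12 N (a halt relaxes it by 1 to 3 N)
- spanner_ring (a point): Centre, half-way up, of the ring of the loose steel spanner (0.10 to 0.17 kg) lying flat right of the press. Ring 47 mm across, 14 mm high, with a square through hole 26 mm wide, sides along its x and y. The handle runs along its +x: a bar 12 mm wide and 12 mm high at the ring's mid-height, ending in an eye 110 mm from the ring's centre
- spanner_grip (a point): Point in the middle of the spanner's handle, half-way up, 48 mm from the ring's centre along the spanner's x; same axes as the ring
- salt_mill: Bystander: glass salt shaker 44 mm across, 90 mm high; origin at its underside
- tin: Bystander: food tin 75 mm across, 58 mm high; origin at its underside
- tumbler: Bystander: drinking glass 81 mm across, 88 mm high; origin at its underside
Mind the look-alikes: they are no part of the job. Of the things shaped like the part that bears spanner_ring, the bare steel one is meant.

How it is judged:
By the outcome, as a careful person would: the job done as asked, in the order asked, and still so for the second after the job is handed in, with the robot touching nothing.
It also fails if it takes over 72 s, if anything falls off the work surface, if the arm or the gripper's body presses on something with over 40 N, if the wrist force passes 120 N, or if a joint passes its speed limit or range.

ROBOT

A 7-joint arm with a two-finger parallel gripper is mounted at the origin on a cart in front of the work surface, level with it; the furniture and walls round the work are solid. World frame = base frame: x ahead of the robot, y to its left, z up, the work surface at z = 0. Lengths are in m, angles in rad, forces in N, time in s.
With the tool pointing down it reaches from about 0.425 to 0.925 m from the base axis. Payload 6.8 kg.
Tool frame: the origin (TCP) lies between the finger pads; the fingertips stand 14 mm ahead of it and the grasp point (between the pads) lies 5 mm behind it; z points along the fingers, y is the line along which they close (so a half turn about z gives the same grasp; the last joint's range is limited). The gripper opens to 85 mm and grips with 20 to 120 N. Pads are 22 mm wide; open, the fingers measure 114 mm over their backs; the gripper's body (76 mm by 85 mm) begins 54 mm behind the grasp point. The pads swing forward as they close: fully open they stand 13 mm farther back than shut.
Start: joints at [-1.291, 0.477, 0.022, 1.555, -0.011, 1.109, -0.083], TCP at [0.255, 0.625, 0.245] pointing down, gripper open.
Joint ranges: [-2.96, 2.96], [-0.34, 2.1], [-1.41, 1.46], [0.24, 2.44], [-1.37, 4.51], [0.17, 1.92], [-2.96, 2.96]. Speed limits (rad/s): [2.39, 2.39, 3.14, 3.14, 3.14, 3.14, 3.14].

INTERFACE

Orientations are given as a rotation vector (axis times angle).
In Python, from bench import r, imaging gives the robot as it stands.
- The arm moves only by the tool apply_moves, never from a script. Its argument "moves" is a list of rows, each a list of 2 entries, a list of its own where there are three numbers: the shift along the tool's x, y, z in cm, then the turn about the tool's z in rad. In form: [[[tx, ty, tz], roll], ...]. A call has 1 to 10 rows; each row is the pose to reach, as a shift and turn from the pose commanded when the call began, along the tool's axes at that moment; what a row does not reach only later rows make up. A row lasts 1/12 s, in which the tool goes at most 41.7 mm and 7.16 degrees, less where a joint would pass 70% of its speed; a pose out of reach is approached as far as the arm can. A call with a gripper value outside its range is refused whole. "claw" is the opening, from 0 (shut) to 1 (fully open), set as the call begins (left out, the last holds). The fingers move at their own pace and stop on an object; "grip_force" is the grip in N (left out, the last holds). Time passes only in rows, so rows that repeat a pose let the fingers close. It gives the time, the measured TCP pose, the force and the opening at its end, in the units of the state.
- r.get_obs(): the state, without advancing time (a new reading comes with each control period).
- imaging.grab_frame(name): name is "scene" or "side" or "wrist"; returns a dict with "frame" (384x512x3 uint8, blue, green, red), "intrinsics" (3x3 intrinsics, pixels), "T" (4x4, takes a point from camera to world coordinates). Camera axes: x right, y up, looking along -z (the intrinsics and any distortion apply to the point x, -y, -z); pixel columns grow to the right and rows downward; lengths in m; the calibration is good to about 2 mm. A picture is of the moment at which its call begins. There is no depth.
- r.hand_in(): hands the job in, once; it reports no verdict.
The state is a dict: "clock": time; "joints": joint angles; "qvel": joint speeds; "tau": joint torques, N m; "tcp_pos": TCP position; "orientation": TCP orientation; "contact_force": force on the tool from outside, world axes, zero at the start; "moment": the same for the moment, N m; "grip_width": finger opening in m.
Only numpy, scipy, OpenCV 4.12 (cv2) and the standard library are available. Lean on these libraries where they do the work, as an engineer would, in place of code of your own. Each camera call takes 0.05 s, during which the arm holds its last target. There are 200 camera calls.

## Working session

There is one attempt and no reset: what is moved stays moved. The work goes in short steps, Python scripts to look and compute and a tool call to move; the robot and the scene stay as the last step left them, time stands still between calls to the robot, and variables do not carry over. Pictures are saved under pics/ and viewed, on a budget of 10 in all, crops included, one or two more only if the job needs it, and the job is handed in when it is done.

Besides the shell and the picture viewer there is one more tool, called by a JSON object that holds its "method" and its "body", one argument or row to a line. apply_moves: Moves the arm, as the interface text tells. Its arguments: {"type":"object","properties":{"moves":{"type":"array","items":{"type":"array"}},"claw":{"type":"number"},"grip_force":{"type":"number"}},"required":["moves"]}

```bash
ls; mkdir -p pics
python3 - <<'E'
from bench import r, imaging
import cv2,pickle
d={}
for n in ("scene","side","wrist"):
    f=imaging.grab_frame(n); d[n]=f; cv2.imwrite(f"pics/{n}0.png",f["frame"]); print(n,f["intrinsics"].round(1).tolist(),f["T"].round(3).tolist(),[k for k in f])
pickle.dump(d,open("f0.pkl","wb"))
o=r.get_obs();print({k:o[k] for k in o})
import numpy as np
cv2.imwrite("pics/both0.png",cv2.resize(np.vstack([d["scene"]["frame"],d["side"]["frame"]]),None,fx=.78,fy=.78))
E
```

```text
pics
scene [[367.4, 0.0, 254.9], [0.0, 367.4, 189.7], [0.0, 0.0, 1.0]] [[-0.972, 0.178, -0.152, 0.299], [-0.234, -0.723, 0.65, 0.967], [0.006, 0.668, 0.744, 1.113], [0.0, 0.0, 0.0, 1.0]] ['frame', 'intrinsics', 'T']
side [[424.8, 0.0, 257.4], [0.0, 424.8, 187.1], [0.0, 0.0, 1.0]] [[0.882, 0.235, -0.407, -0.034], [-0.47, 0.393, -0.79, -0.981], [-0.026, 0.889, 0.457, 0.683], [0.0, 0.0, 0.0, 1.0]] ['frame', 'intrinsics', 'T']
wrist [[297.1, 0.0, 253.0], [0.0, 297.1, 195.0], [0.0, 0.0, 1.0]] [[0.378, -0.891, -0.252, 0.192], [0.926, 0.363, 0.104, 0.651], [-0.001, -0.273, 0.962, 0.373], [0.0, 0.0, 0.0, 1.0]] ['frame', 'intrinsics', 'T']
{'clock': 0.15, 'joints': array([-1.29115059,  0.47763423,  0.02234554,  1.55619092, -0.01151153,
        1.10934587, -0.08308372]), 'qvel': array([-0.0003209 , -0.00358082, -0.00116702, -0.00413412,  0.00231766,
        0.00118644,  0.00126959]), 'tau': array([ 2.73177291e-03, -5.96925080e+01,  1.61025658e+00, -2.81495082e+01,
        1.26040302e-02,  6.55674768e-03,  6.46854218e-06]), 'tcp_pos': array([0.25505391, 0.62448399, 0.24454706]), 'orientation': array([-6.05178031e-01, -3.08255918e+00,  2.25872710e-03]), 'contact_force': array([ 1.04577702, -0.50893167,  0.55901577]), 'moment': array([ 0.01616221,  0.01889793, -0.01584207]), 'grip_width': 0.08572351647387655}
```

View pics/scene0.png

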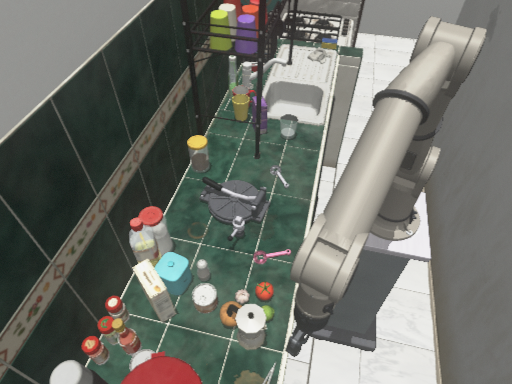

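View pics/side0.png

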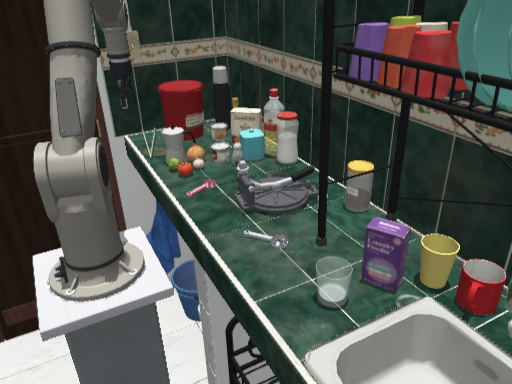

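The scene view shows the press at about (235,200), its ear and screw near (238,226), the bare steel spanner at (280,177) and the pink look-alike at (270,256). In the side view the press is at (277,190) and the spanner runs from (246,234) to (281,241).

```bash
cat > h.py <<'E'
import numpy as np,cv2
from scipy.spatial.transform import Rotation as R
def ray(f,u,v):
    K=f["intrinsics"];T=f["T"]
    d=np.array([(u-K[0,2])/K[0,0],-(v-K[1,2])/K[1,1],-1.]);d=T[:3,:3]@d
    return T[:3,3],d/np.linalg.norm(d)
def onz(f,u,v,z):
    o,d=ray(f,u,v);return o+d*(z-o[2])/d[2]
def proj(f,p):
    T=f["T"];c=T[:3,:3].T@(np.asarray(p,float)-T[:3,3]);K=f["intrinsics"]
    return np.array([K[0,0]*c[0]/-c[2]+K[0,2],K[1,1]*-c[1]/-c[2]+K[1,2]])
def tri(obs):
    A=np.zeros((3,3));b=np.zeros(3)
    for f,u,v in obs:
        o,d=ray(f,u,v);M=np.eye(3)-np.outer(d,d);A+=M;b+=M@o
    return np.linalg.solve(A,b)
def state(r):
    o=r.get_obs();print("t",round(o["clock"],2),"p",o["tcp_pos"].round(4),"R",R.from_rotvec(o["orientation"]).as_matrix().round(3).tolist(),"F",o["contact_force"].round(2),"M",o["moment"].round(2),"w",round(o["grip_width"],4));return o
E
python3 - <<'E'
import pickle,cv2,numpy as np
from h import *
d=pickle.load(open("f0.pkl","rb"))
s,e=d["scene"],d["side"]
a=cv2.resize(s["frame"][150:275,180:310],None,fx=4.5,fy=4.5,interpolation=cv2.INTER_CUBIC)[:560,:400+185]
b=cv2.resize(e["frame"][150:260,170:330],None,fx=5,fy=5,interpolation=cv2.INTER_CUBIC)
cv2.imwrite("pics/a.png",a);cv2.imwrite("pics/b.png",b)
print(onz(s,276,172,.007),onz(s,287,186,.007),onz(e,281,241,.007),onz(e,246,234,.007))
E
```

```text
[ 0.46133037 -0.11806594  0.007     ] [ 0.40189901 -0.05001865  0.007     ] [ 0.47083058 -0.13599409  0.007     ] [ 0.40217318 -0.05542929  0.007     ]
```

View pics/a.png

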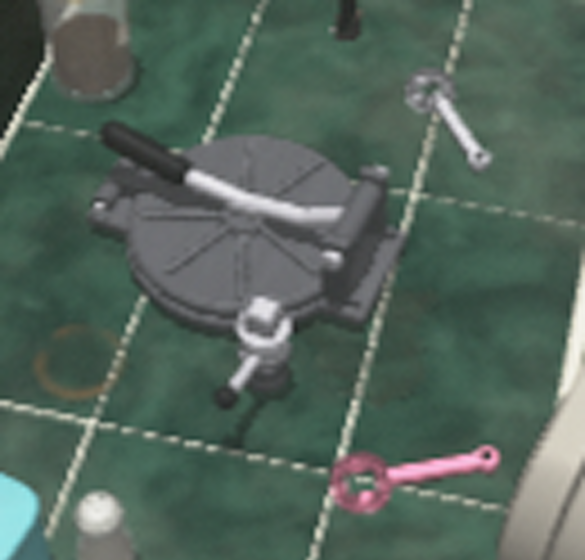

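View pics/b.png

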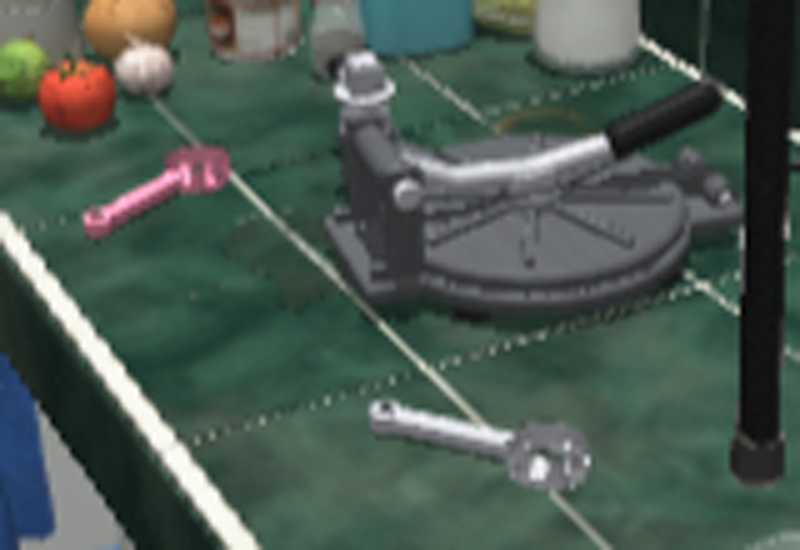

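Scene crop: screw head top at (264,311), ball at (226,396), spanner ring at (430,92) and eye at (480,157), with the upright tops near (375,175) and (338,255). Side crop: head at (362,66), ring at (548,455), eye at (383,417).

Run:
```python
import pickle
from h import *
d=pickle.load(open("f0.pkl","rb"));s,e=d["scene"],d["side"]
S=lambda u,v:(180+u/4.5,150+v/4.5); E=lambda u,v:(170+u/5,150+v/5)
for n,a,b in (("ring",(430,92),(548,455)),("eye",(480,157),(383,417)),("head",(264,311),(362,68)),("plate pivot",(243,215),(528,200)),("leverend",(110,130),(712,95))):
    print(n,tri([(s,*S(*a)),(e,*E(*b))]).round(4))
h=onz(s,*S(264,311),.095);b=onz(s,*S(226,396),.065);c=onz(s,*S(250,216),.038);u1=onz(s,*S(375,172),.1);u2=onz(s,*S(338,250),.1)
print(h,b,c,u1,u2,"ringz",onz(s,*S(430,92),.007),onz(e,*E(548,455),.007))
v=b-h;print(np.linalg.norm(v[:2]),np.degrees(np.arctan2(v[1],v[0])))
v=u2-u1;print(np.linalg.norm(v[:2]),np.degrees(np.arctan2(v[1],v[0])))
w=d["wrist"];cv2.imwrite("pics/w.png",w["frame"])
```

```text
ring [ 0.4673 -0.1308  0.0041]
eye [ 0.4043 -0.0549  0.008 ]
head [0.5306 0.222  0.0917]
plate pivot [0.5854 0.0878 0.0367]
leverend [0.7099 0.0648 0.0901]
[0.52913918 0.22478487 0.095     ] [0.54273239 0.2881023  0.065     ] [0.58044718 0.08767784 0.038     ] [0.47674093 0.06761974 0.1       ] [0.48696884 0.15597681 0.1       ] ringz [ 0.46498733 -0.12671729  0.007     ] [ 0.46746373 -0.13403853  0.007     ]
0.06476011908327232 77.88345102164129
0.08894707412382515 83.397027761064
```

{"method": "apply_moves", "body": {
  "moves": [
    [[-3,-2.3,0],0.12],
    [[-6,-4.5,0],0.24],
    [[-9,-6.8,0],0.36],
    [[-12,-9,0],0.48],
    [[-15,-11.3,0],0.6],
    [[-18,-13.6,0],0.72],
    [[-21,-15.8,0],0.84],
    [[-24,-18,0],0.96],
    [[-27,-20.3,0],1.08],
    [[-30.3,-22.6,0],1.2]
  ]
}}

```text
clock: 0.98
tcp_pos: [0.4503, 0.2997, 0.2453]
orientation: [-2.245, -2.196, 0.0]
contact_force: [0.3, 0.6, -0.4]
grip_width: 0.0853
```

Run:
```python
import pickle
from h import *
from bench import r
o=state(r);print(o["joints"].round(3))
d=pickle.load(open("f0.pkl","rb"));s,e=d["scene"],d["side"]
print("post",onz(s,257,157,0),onz(e,321,243,0))
```

```text
t 0.98 p [0.4503 0.2997 0.2453] R [[0.022, 1.0, -0.001], [1.0, -0.022, 0.0], [0.0, -0.001, -1.0]] F [ 0.25  0.63 -0.35] M [ 0.06 -0.02 -0.04] w 0.0853
[-1.013  0.264  0.374  1.897 -0.114  1.001 -0.611]
post [ 0.56233304 -0.19626109  0.        ] [ 0.56712715 -0.19141375  0.        ]
```

{"method": "apply_moves", "body": {
  "moves": [
    [[-4,0,0.3],0.12],
    [[-8,0,0.6],0.24],
    [[-12,0,0.9],0.36],
    [[-16,0,1.2],0.48],
    [[-20,0,1.5],0.6],
    [[-24,0,1.8],0.72],
    [[-28,0,2.1],0.84],
    [[-32,0,2.4],0.96],
    [[-36,-0.3,2.7],1.08],
    [[-39.3,-0.5,3],1.2]
  ]
}}

```text
clock: 1.82
tcp_pos: [0.4377, -0.0945, 0.2154]
orientation: [-3.094, -0.541, -0.001]
contact_force: [-0.4, 0.0, 0.1]
grip_width: 0.0854
```

{"method": "apply_moves", "body": {
  "moves": [
    [[0,0,0],0.12],
    [[0,0,0],0.24],
    [[0,0,0],0.36],
    [[0,0,0],0.48],
    [[0,0,0],0.6],
    [[0,0,0],0.72],
    [[0,0,0],0.84],
    [[0,0,0],0.96],
    [[0,0,0],1.08],
    [[0,0,0],1.2]
  ]
}}

```text
clock: 2.65
tcp_pos: [0.4384, -0.0917, 0.2152]
orientation: [-2.861, 1.298, 0.0]
contact_force: [0.4, -0.0, 0.3]
grip_width: 0.0855
```

Run:
```python
import pickle
from h import *
from bench import r,imaging
o=state(r);print(o["joints"].round(3))
f=imaging.grab_frame("wrist");pickle.dump(f,open("w1.pkl","wb"))
cv2.imwrite("pics/w1.png",f["frame"]);print(proj(f,[.466,-.13,.007]),proj(f,[.404,-.053,.007]),f["T"].round(3))
```

```text
t 2.65 p [ 0.4384 -0.0917  0.2152] R [[0.658, -0.753, -0.0], [-0.753, -0.658, 0.0], [-0.0, -0.0, -1.0]] F [ 0.44 -0.04  0.29] M [-0.02  0.06 -0.01] w 0.0855
[-0.821  0.198  1.02   2.153 -0.217  0.896 -2.096]
[257.7748767  132.03164431] [254.01193554 215.96327656] [[-0.752  0.634  0.178  0.484]
 [-0.659 -0.724 -0.205 -0.143]
 [-0.001 -0.271  0.962  0.343]
 [ 0.     0.     0.     1.   ]]
```

View pics/w1.png

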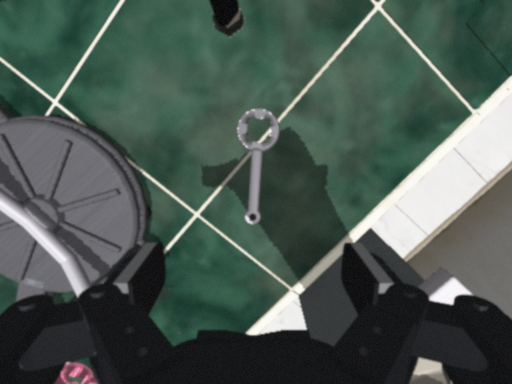

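The wrist view shows the steel spanner's ring at (258,129) and its eye at (252.5,217), close to the prediction.

Run:
```python
import pickle
from h import *
f=pickle.load(open("w1.pkl","rb"))
g=cv2.cvtColor(f["frame"],cv2.COLOR_BGR2HSV)
m=((g[...,1]<60)&(g[...,2]>75)).astype(np.uint8);m[:,:230]=0;m[:,290:]=0;m[:100]=0;m[225:]=0
n,l,st,c=cv2.connectedComponentsWithStats(m);print([ (st[i].tolist(),c[i].round(1).tolist()) for i in range(1,n) if st[i,4]>40])
a=onz(f,258.3,129.5,.012);b=onz(f,252.5,217,.012)
v=b-a;ang=np.arctan2(v[1],v[0]);u=np.array([np.cos(ang),np.sin(ang)])
print(a,b,np.linalg.norm(v),np.degrees(ang));gp=a[:2]+.048*u
T=np.array([[.658,-.753],[-.753,-.658]])
print("grip",gp,"tool shift",T.T@(gp-[.4384,-.0917]), "yaw tool y",np.degrees(np.arctan2(-.658,-.753)),"need",np.degrees(ang)-270)
```

```text
[([230, 100, 60, 125, 3285], [252.6, 145.8])]
[ 0.46763518 -0.13260622  0.012     ] [ 0.40568251 -0.0521858   0.012     ] 0.1015163905593296 127.60921591654045
grip [ 0.43834209 -0.09458103] tool shift [0.00213131 0.00193932] yaw tool y -138.85180488119704 need -142.39078408345955
```

{"method": "apply_moves", "body": {
  "moves": [
    [[0.2,0.2,3],0.06],
    [[0.2,0.2,6],0.06],
    [[0.2,0.2,9],0.06],
    [[0.2,0.2,12],0.06],
    [[0.2,0.2,14],0.06],
    [[0.2,0.2,16],0.06],
    [[0.2,0.2,17.5],0.06],
    [[0.2,0.2,18.5],0.06],
    [[0.2,0.2,19.3],0.06],
    [[0.2,0.2,19.7],0.06]
  ],
  "claw": 0.45
}}

```text
clock: 3.53
tcp_pos: [0.4381, -0.0945, 0.0174]
orientation: [2.825, -1.373, -0.002]
contact_force: [0.2, 0.3, -0.1]
grip_width: 0.0385
```

{"method": "apply_moves", "body": {
  "moves": [
    [[0,0,0],0],
    [[0,0,0],0],
    [[0,0,0],0],
    [[0,0,0],0],
    [[0,0,0],0],
    [[0,0,0],0],
    [[0,0,0],0],
    [[0,0,0],0]
  ],
  "claw": 0,
  "grip_force": 60
}}

```text
clock: 4.2
tcp_pos: [0.4387, -0.0946, 0.0186]
orientation: [-2.824, 1.375, -0.001]
contact_force: [0.1, 0.7, 4.1]
grip_width: 0.0097
```

{"method": "apply_moves", "body": {
  "moves": [
    [[0,0,-0.5],0],
    [[0,0,-2],0],
    [[0,0,-5],0],
    [[0,0,-8],0],
    [[0,0,-11],0],
    [[0,0,-14],0],
    [[0,0,-17],0],
    [[0,0,-19],0],
    [[0,0,-20],0],
    [[0,0,-20],0]
  ]
}}

```text
clock: 5.03
tcp_pos: [0.4394, -0.0945, 0.2201]
orientation: [-2.822, 1.373, -0.004]
contact_force: [0.6, 0.4, -2.6]
grip_width: 0.0094
```

Run:
```python
import pickle
from h import *
from bench import r,imaging
o=state(r);print(o["joints"].round(3))
f=imaging.grab_frame("wrist");pickle.dump(f,open("w2.pkl","wb"))
cv2.imwrite("pics/w2.png",f["frame"])
```

```text
t 5.03 p [ 0.4394 -0.0945  0.2201] R [[0.617, -0.787, 0.003], [-0.787, -0.617, 0.002], [0.001, -0.004, -1.0]] F [ 0.57  0.4  -2.58] M [0.02 0.03 0.04] w 0.0094
[-0.859  0.202  1.075  2.148 -0.23   0.907 -2.127]
```

View pics/w2.png

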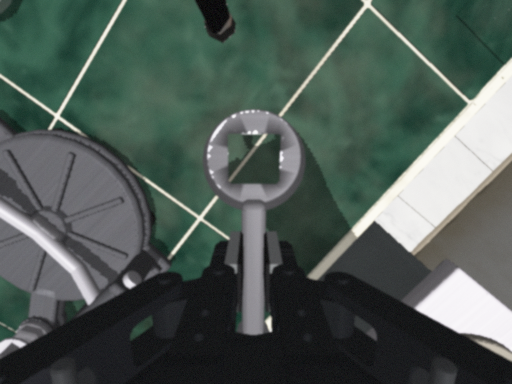

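The wrist view shows the spanner held level and straight, with its ring hole centred at (255,159).

{"method": "apply_moves", "body": {
  "moves": [
    [[-1.1,-1.8,0],-0.12],
    [[-2.1,-3.5,0],-0.24],
    [[-3.2,-5.3,0],-0.36],
    [[-4.2,-7,0],-0.48],
    [[-5.3,-8.8,0],-0.6],
    [[-6.4,-10.5,0],-0.72],
    [[-7.4,-12.3,0],-0.84],
    [[-8.5,-14,0],-0.96],
    [[-9.5,-15.8,0],-1.08],
    [[-10.6,-17.6,0],-1.2]
  ]
}}

```text
clock: 5.92
tcp_pos: [0.5107, 0.0979, 0.2164]
orientation: [3.106, 0.468, -0.005]
contact_force: [0.1, -0.2, -1.6]
grip_width: 0.0099
```

{"method": "apply_moves", "body": {
  "moves": [
    [[0,0,0],-0.12],
    [[0,0,0],-0.24],
    [[0,0,0],-0.36],
    [[0,0,0],-0.48],
    [[0,0,0],-0.6],
    [[0,0,0],-0.72],
    [[0,0,0],-0.84],
    [[0,0,0],-0.96],
    [[0,0,0],-1.06],
    [[0,0,0],-1.14]
  ]
}}

```text
clock: 6.75
tcp_pos: [0.5104, 0.097, 0.2163]
orientation: [-2.362, -2.069, 0.005]
contact_force: [0.2, -0.4, -1.7]
grip_width: 0.0098
```

Run:
```python
import pickle
from h import *
from bench import r,imaging
o=state(r);print(o["joints"].round(3))
f=imaging.grab_frame("wrist");f["o"]=o;pickle.dump(f,open("w3.pkl","wb"))
cv2.imwrite("pics/w3.png",cv2.resize(f["frame"],None,fx=1.55,fy=1.55,interpolation=cv2.INTER_CUBIC))
print(proj(f,[.53,.2235,.099]))
```

```text
t 6.75 p [0.5104 0.097  0.2163] R [[0.132, 0.991, -0.004], [0.991, -0.132, -0.001], [-0.001, -0.004, -1.0]] F [ 0.18 -0.41 -1.68] M [-0.06  0.    0.  ] w 0.0098
[-0.683  0.269  0.449  1.977 -0.144  0.93  -0.294]
[256.31555362  28.37726739]
```

View pics/w3.png

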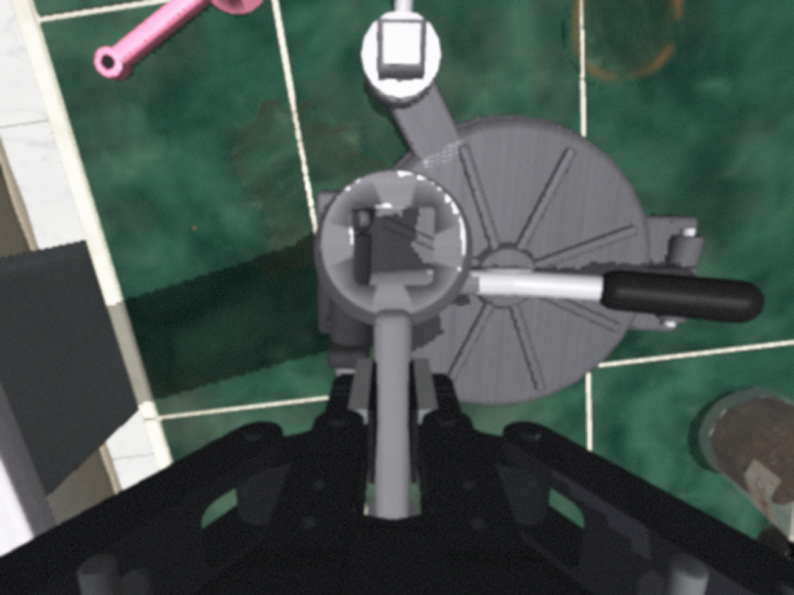

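The zoomed wrist view shows the head's top face centred near (404,42), the collar at (400,57), the held ring's hole at (396,245) and the plate centre at (508,262).

Run:
```python
import pickle
from h import *
f=pickle.load(open("w3.pkl","rb"));o=f["o"]
Rm=R.from_rotvec(o["orientation"]).as_matrix();p=o["tcp_pos"]
g=cv2.cvtColor(f["frame"],cv2.COLOR_BGR2GRAY)
for r0 in range(8,62,3): print(r0,g[r0,230:290:2].tolist())
ring=onz(f,254.6,158,p[2]-.0116+.007);print("ring top",ring,"tool",Rm.T@(ring-p))
ra=onz(f,317/1.55,245/1.55,ring[2]);rb=onz(f,471/1.55,245/1.55,ring[2]);print("ringdiam",np.linalg.norm(ra-rb))
k=onz(f,400/1.55,57/1.55,.076);h=onz(f,404/1.55,42/1.55,.099);c=onz(f,508/1.55,262/1.55,.038)
print("collar",k,"head",h,"plate",c)
v=h-c;print("press yaw",np.degrees(np.arctan2(v[1],v[0]))-120.96,np.linalg.norm(v[:2]))
# handle direction
a=onz(f,394/1.55,500/1.55,ring[2]-.001);v=ring-a;print("tool x vs handle",np.degrees(np.arctan2(v[1],v[0])),np.degrees(np.arctan2(Rm[1,0],Rm[0,0])))
```

```text
8 [82, 82, 81, 77, 77, 80, 84, 86, 96, 148, 205, 228, 237, 249, 250, 249, 246, 239, 212, 175, 110, 77, 73, 73, 69, 72, 71, 73, 70, 72]
11 [83, 84, 83, 77, 80, 80, 85, 106, 188, 228, 235, 240, 240, 241, 240, 240, 237, 238, 239, 239, 234, 176, 88, 72, 74, 70, 68, 76, 72, 70]
14 [87, 83, 79, 81, 84, 144, 206, 133, 149, 192, 199, 197, 200, 198, 193, 182, 187, 175, 175, 176, 164, 125, 127, 166, 91, 74, 76, 71, 72, 70]
17 [85, 83, 80, 82, 143, 243, 238, 138, 164, 245, 251, 250, 251, 252, 251, 251, 250, 250, 250, 251, 239, 141, 149, 245, 210, 88, 71, 72, 71, 68]
20 [81, 79, 79, 131, 237, 250, 233, 132, 165, 246, 252, 251, 251, 251, 252, 251, 251, 251, 250, 250, 231, 131, 146, 247, 249, 182, 79, 73, 73, 67]
23 [77, 77, 117, 235, 250, 250, 225, 120, 151, 246, 252, 252, 251, 251, 251, 252, 252, 251, 251, 250, 232, 128, 164, 248, 251, 248, 160, 75, 70, 65]
26 [72, 73, 176, 250, 250, 251, 235, 129, 158, 247, 252, 252, 252, 252, 252, 252, 252, 252, 251, 251, 231, 127, 168, 249, 251, 252, 230, 93, 70, 68]
29 [67, 79, 213, 251, 250, 251, 241, 135, 164, 247, 252, 252, 252, 252, 252, 252, 252, 252, 2
[... 1149 characters left out ...]
, 237, 250, 251, 251, 252, 253, 253, 252, 252, 235, 135, 95, 85, 86, 85, 84]
56 [72, 74, 63, 45, 55, 83, 169, 239, 252, 253, 253, 253, 253, 253, 253, 253, 253, 253, 253, 253, 252, 247, 167, 100, 108, 115, 85, 82, 83, 83]
59 [73, 76, 70, 54, 51, 62, 79, 124, 188, 243, 251, 252, 253, 253, 253, 253, 253, 253, 252, 246, 177, 112, 80, 105, 134, 131, 111, 80, 78, 79]
ring top [0.51818019 0.14533694 0.21169631] tool [0.04895459 0.00139139 0.00452669]
ringdiam 0.044571963894536444
collar [0.53152026 0.22264046 0.076     ] head [0.53328437 0.22392062 0.099     ] plate [0.58950043 0.09725654 0.038     ]
press yaw -7.027391601909855 0.1385786181964379
tool x vs handle 82.40840129982634 82.4324783554245
```

{"method": "apply_moves", "body": {
  "moves": [
    [[1.5,0.1,0],0],
    [[3,0.2,0],0],
    [[4.5,0.3,0],0],
    [[6,0.3,1],0],
    [[7,0.35,2],0],
    [[7.9,0.35,4],0],
    [[7.9,0.35,6],0],
    [[7.9,0.35,7.2],0],
    [[7.9,0.35,7.2],0],
    [[7.9,0.35,7.2],0]
  ]
}}

```text
clock: 7.63
tcp_pos: [0.5253, 0.1749, 0.1454]
orientation: [-2.369, -2.064, 0.004]
contact_force: [0.8, -0.9, -0.1]
grip_width: 0.0097
```

Run:
```python
import pickle
from h import *
from bench import r,imaging
o=state(r);print(o["joints"].round(3))
f=imaging.grab_frame("wrist");f["o"]=o;pickle.dump(f,open("w4.pkl","wb"))
cv2.imwrite("pics/w4.png",cv2.resize(f["frame"][60:260,130:390],None,fx=3,fy=3,interpolation=cv2.INTER_CUBIC))
print(proj(f,[.532,.223,.099]))
```

```text
t 7.63 p [0.5253 0.1749 0.1454] R [[0.137, 0.991, -0.002], [0.991, -0.137, -0.001], [-0.002, -0.002, -1.0]] F [ 0.79 -0.85 -0.13] M [-0.08  0.03 -0.02] w 0.0097
[-0.74   0.419  0.388  1.959 -0.214  0.805 -0.37 ]
[251.92910338 147.60889875]
```

View pics/w4.png

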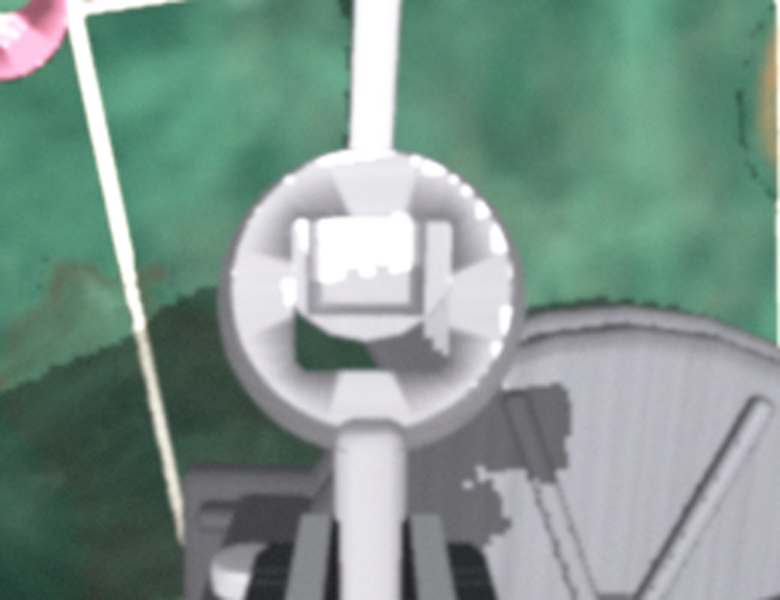

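The view shows the head's top face at px (251.8,147.3), matching the prediction, with the ring hole at (254,157.7). The sides are parallel.

Run:
```python
import pickle
from h import *
f=pickle.load(open("w4.pkl","rb"));o=f["o"];p=o["tcp_pos"]
Rm=R.from_rotvec(o["orientation"]).as_matrix()
s=onz(f,251.8,147.5,.099)
for z in (.1408,.1368):
    a=onz(f,254,157.7,z);b=onz(f,(296/3+130),157.7,z);c=onz(f,450/3+130,157.7,z)
    print(z,"hole",np.linalg.norm(b-c),"ring tool",Rm.T@(a-p),"shift",Rm.T@(s-a))
print(s)
```

```text
0.1408 hole 0.023020328986008136 ring tool [0.04909302 0.00112648 0.00451385] shift [-0.00035802 -0.00110236  0.04180256]
0.1368 hole 0.023714019283068856 ring tool [0.0484865  0.00114482 0.00851484] shift [ 0.0002485  -0.00112069  0.03780157]
[0.53193398 0.22307295 0.099     ]
```

{"method": "apply_moves", "body": {
  "moves": [
    [[0.08,-0.11,1],0],
    [[0.08,-0.11,2],0],
    [[0.08,-0.11,2.5],0],
    [[0.08,-0.11,2.8],0],
    [[0.08,-0.11,3.1],0],
    [[0.08,-0.11,3.4],0],
    [[0.08,-0.11,3.6],0],
    [[0.08,-0.11,3.8],0],
    [[0.08,-0.11,3.8],0]
  ]
}}

```text
clock: 8.43
tcp_pos: [0.5252, 0.1767, 0.1083]
orientation: [-2.368, -2.064, -0.001]
contact_force: [0.3, 1.7, -1.6]
grip_width: 0.0095
```

{"method": "apply_moves", "body": {
  "moves": [
    [[0,0,0.3],0],
    [[0,0,0.5],0],
    [[0,0,0.7],0],
    [[0,0,0.9],0],
    [[0,0,1.1],0],
    [[0,0,1.1],0]
  ]
}}

```text
clock: 8.93
tcp_pos: [0.525, 0.1767, 0.0971]
orientation: [-2.368, -2.064, -0.001]
contact_force: [2.6, 3.9, 0.7]
grip_width: 0.0095
```

{"method": "apply_moves", "body": {
  "moves": [
    [[0,0,0.1],0],
    [[0,0,0.2],0],
    [[0,0,0.25],0],
    [[0,0,0.25],0]
  ]
}}

```text
clock: 9.27
tcp_pos: [0.5252, 0.1766, 0.0955]
orientation: [-2.368, -2.064, -0.002]
contact_force: [-1.6, 4.0, 6.6]
grip_width: 0.0102
```

{"method": "apply_moves", "body": {
  "moves": [
    [[0,0,-0.15],0],
    [[0,0,-0.15],0],
    [[0,0,-0.15],0],
    [[0,0,-0.15],0],
    [[0,0,-0.15],0],
    [[0,0,-0.15],0]
  ],
  "claw": 0.4
}}

```text
clock: 9.77
tcp_pos: [0.5247, 0.1757, 0.0961]
orientation: [2.369, 2.064, -0.001]
contact_force: [-0.1, 0.3, 0.4]
grip_width: 0.0341
```

{"method": "apply_moves", "body": {
  "moves": [
    [[0,0,-1],0],
    [[0,0,-2.5],0],
    [[0,0,-4.5],0],
    [[0,0,-6.5],0],
    [[0,0,-8.5],0],
    [[0,0,-10.5],0],
    [[0,0,-12],0],
    [[0,0,-12],0]
  ]
}}

```text
clock: 10.43
tcp_pos: [0.5268, 0.1765, 0.2202]
orientation: [2.368, 2.063, 0.009]
contact_force: [1.0, 0.0, 0.4]
grip_width: 0.034
```

Run:
```python
import pickle
from h import *
from bench import r,imaging
o=state(r);print(o["joints"].round(3))
f=imaging.grab_frame("wrist");f["o"]=o;pickle.dump(f,open("w5.pkl","wb"))
cv2.imwrite("pics/w5.png",cv2.resize(f["frame"],None,fx=1.55,fy=1.55,interpolation=cv2.INTER_CUBIC))
print(proj(f,[.532,.223,.099]),proj(f,[.545,.288,.065]))
```

```text
t 10.43 p [0.5268 0.1765 0.2202] R [[0.137, 0.991, 0.005], [0.991, -0.137, 0.003], [0.004, 0.005, -1.0]] F [0.98 0.03 0.41] M [-0.03 -0.03  0.01] w 0.034
[-0.778  0.32   0.424  1.898 -0.16   0.951 -0.418]
[249.86740002 139.73833177] [254.36672122  60.08434435]
```

View pics/w5.png

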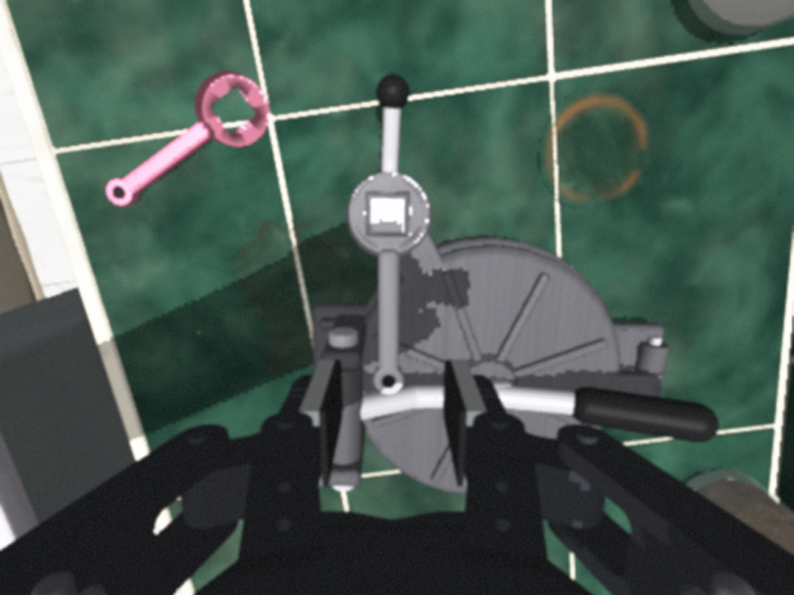

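The view shows the spanner seated on the head, its handle behind the left upright (343,345). The ball is at px (253.5,58.7).

{"method": "apply_moves", "body": {
  "moves": [
    [[1,-0.3,0],-0.12],
    [[2,-0.6,0],-0.24],
    [[3.5,-1,0],-0.36],
    [[5,-1.5,0],-0.48],
    [[6.5,-2,0],-0.6],
    [[8,-2.5,0],-0.72],
    [[9.5,-3,0],-0.84],
    [[11,-3.3,0],-0.96],
    [[11.5,-3.3,0],-1.08],
    [[11.5,-3.3,0],-1.2]
  ],
  "claw": 0,
  "grip_force": 60
}}

```text
clock: 11.32
tcp_pos: [0.5067, 0.2964, 0.2151]
orientation: [-0.775, -3.043, 0.001]
contact_force: [0.4, 1.0, -1.1]
grip_width: 0.0001
```

{"method": "apply_moves", "body": {
  "moves": [
    [[0,0,2],-0.12],
    [[0,0,4],-0.24],
    [[0,0,6],-0.32],
    [[0,0,8],-0.32],
    [[0,0,10],-0.32],
    [[0,0,11],-0.32],
    [[0,0,11],-0.32]
  ]
}}

```text
clock: 11.9
tcp_pos: [0.5059, 0.2932, 0.1033]
orientation: [-0.294, -3.123, 0.006]
contact_force: [-1.1, -0.0, -0.3]
grip_width: -0.0003
```

Run:
```python
import pickle
from h import *
from bench import r
f=pickle.load(open("w5.pkl","rb"))
b=onz(f,253.5,58.7,.065);print("ball",b, b-[.532,.223,0],np.degrees(np.arctan2(b[1]-.223,b[0]-.532)))
o=state(r);print(o["joints"].round(3))
```

```text
ball [0.544397   0.28921389 0.065     ] [0.012397   0.06621389 0.065     ] 79.39548048386904
t 11.9 p [0.5059 0.2932 0.1033] R [[-0.982, 0.187, -0.005], [0.187, 0.982, -0.003], [0.004, -0.004, -1.0]] F [-1.1  -0.01 -0.32] M [0.02 0.07 0.01] w -0.0003
[-0.675  0.503  0.056  1.891 -0.04   0.754  0.786]
```

{"method": "apply_moves", "body": {
  "moves": [
    [[0,0.3,1],0],
    [[0,0.3,2],0],
    [[0,0.3,3],0],
    [[0,0.3,3.4],0],
    [[-0.5,0.3,3.4],0],
    [[-1,0.3,3.4],0],
    [[-1.4,0.3,3.4],0],
    [[-1.6,0.3,3.4],0],
    [[-1.6,0.3,3.4],0]
  ]
}}

```text
clock: 12.65
tcp_pos: [0.5252, 0.2944, 0.0728]
orientation: [0.296, 3.127, 0.001]
contact_force: [1.0, -0.4, 0.6]
grip_width: 0.0003
```

```bash
cat >> h.py <<'E'
def polar(r,c=(.532,.223)):
    o=state(r);p=o["tcp_pos"][:2]-np.array(c);X=R.from_rotvec(o["orientation"]).as_matrix()[:2,:2]
    q=X.T@p;t=-X[:,0];M=o["moment"]
    print("tool-frame pos rel axis (d,r) mm",(q*1000).round(1),"xyaw",np.degrees(np.arctan2(X[1,0],X[0,0])).round(1),"push force",round(-o["contact_force"][:2]@t,2),"radial",round(o["contact_force"][:2]@X[:,1],2),"q",o["joints"].round(2))
E
python3 - <<'E'
from h import *
from bench import r
polar(r)
E
```

```text
t 12.65 p [0.5252 0.2944 0.0728] R [[-0.982, 0.188, 0.001], [0.188, 0.982, 0.001], [-0.001, 0.001, -1.0]] F [ 0.96 -0.41  0.59] M [-0.01 -0.01  0.03] w 0.0003
tool-frame pos rel axis (d,r) mm [20.1 68.9] xyaw 169.2 push force -1.02 radial -0.22 q [-0.65  0.57  0.05  1.87 -0.04  0.71  0.81]
```

{"method": "apply_moves", "body": {
  "moves": [
    [[-0.33,0,0.3],0.05],
    [[-0.67,0.05,0.3],0.1],
    [[-1.0,0.05,0.3],0.15],
    [[-1.35,0.1,0.3],0.2],
    [[-1.7,0.1,0.3],0.25],
    [[-2.04,0.12,0.3],0.3],
    [[-2.38,0.1,0.3],0.35],
    [[-2.73,0.08,0.3],0.4],
    [[-3.08,0.03,0.3],0.45],
    [[-3.42,-0.02,0.3],0.5]
  ]
}}

```text
clock: 13.48
tcp_pos: [0.5572, 0.2889, 0.0694]
orientation: [-1.061, -2.956, -0.001]
contact_force: [-2.6, 1.8, -0.3]
grip_width: -0.0002
```

Run:
```python
from h import *
from bench import r
polar(r)
```

```text
t 13.48 p [0.5572 0.2889 0.0694] R [[-0.772, 0.636, -0.001], [0.636, 0.772, 0.001], [0.001, 0.0, -1.0]] F [-2.56  1.76 -0.31] M [ 0.41  0.29 -0.05] w -0.0002
tool-frame pos rel axis (d,r) mm [22.5 66.9] xyaw 140.5 push force 3.1 radial -0.27 q [-0.71  0.61  0.18  1.81 -0.16  0.73  0.44]
```

{"method": "apply_moves", "body": {
  "moves": [
    [[-0.23,0.05,0],0.033],
    [[-0.45,0.1,0],0.067],
    [[-0.68,0.17,0],0.1]
  ]
}}

```text
clock: 13.73
tcp_pos: [0.5639, 0.2856, 0.0694]
orientation: [-1.208, -2.9, -0.001]
contact_force: [-0.4, 3.5, -1.0]
grip_width: 0.0
```

Run:
```python
from h import *
from bench import r
polar(r)
```

```text
t 13.73 p [0.5639 0.2856 0.0694] R [[-0.704, 0.71, -0.0], [0.71, 0.704, 0.001], [0.001, 0.001, -1.0]] F [-0.39  3.46 -0.99] M [0.53 0.2  0.04] w 0.0
tool-frame pos rel axis (d,r) mm [21.9 66.8] xyaw 134.8 push force 2.73 radial 2.16 q [-0.72  0.62  0.21  1.8  -0.18  0.74  0.37]
```

{"method": "apply_moves", "body": {
  "moves": [
    [[-0.23,0.05,0],0.033],
    [[-0.45,0.1,0],0.067],
    [[-0.68,0.18,0],0.1]
  ]
}}

```text
clock: 13.98
tcp_pos: [0.5704, 0.2816, 0.0694]
orientation: [1.353, 2.835, 0.001]
contact_force: [-0.8, 2.2, -1.0]
grip_width: 0.0001
```

{"method": "apply_moves", "body": {
  "moves": [
    [[-0.23,0.05,0],0.033],
    [[-0.45,0.1,0],0.067],
    [[-0.68,0.18,0],0.1]
  ]
}}

```text
clock: 14.23
tcp_pos: [0.5761, 0.2771, 0.0694]
orientation: [1.494, 2.764, 0.0]
contact_force: [-0.2, 1.8, -1.0]
grip_width: -0.0001
```

{"method": "apply_moves", "body": {
  "moves": [
    [[-0.23,0.05,0],0.033],
    [[-0.45,0.1,0],0.067],
    [[-0.68,0.18,0],0.1]
  ]
}}

```text
clock: 14.48
tcp_pos: [0.5813, 0.2723, 0.0693]
orientation: [1.63, 2.685, 0.0]
contact_force: [-0.4, 2.1, -1.2]
grip_width: -0.0004
```

{"method": "apply_moves", "body": {
  "moves": [
    [[-0.23,0.05,0],0.033],
    [[-0.45,0.1,0],0.067],
    [[-0.68,0.18,0],0.1]
  ]
}}

```text
clock: 14.73
tcp_pos: [0.5856, 0.2677, 0.0692]
orientation: [-1.762, -2.6, -0.0]
contact_force: [-1.8, 4.6, -1.5]
grip_width: -0.0001
```

Run:
```python
from h import *
from bench import r
polar(r)
```

```text
t 14.73 p [0.5856 0.2677 0.0692] R [[-0.371, 0.929, -0.001], [0.929, 0.371, 0.001], [0.001, -0.0, -1.0]] F [-1.77  4.63 -1.51] M [1.01 0.28 0.01] w -0.0001
tool-frame pos rel axis (d,r) mm [21.6 66.3] xyaw 111.8 push force 4.95 radial 0.07 q [-0.75  0.65  0.31  1.78 -0.28  0.76  0.09]
```

{"method": "apply_moves", "body": {
  "moves": [
    [[-0.14,0.03,0],0.02],
    [[-0.27,0.06,0],0.04]
  ]
}}

```text
clock: 14.9
tcp_pos: [0.5869, 0.2661, 0.0692]
orientation: [-1.811, -2.566, -0.001]
contact_force: [-0.7, 5.9, -1.9]
grip_width: 0.0
```

Run:
```python
from h import *
from bench import r
polar(r)
```

```text
t 14.9 p [0.5869 0.2661 0.0692] R [[-0.335, 0.942, -0.001], [0.942, 0.335, 0.001], [0.001, -0.0, -1.0]] F [-0.68  5.92 -1.89] M [1.27 0.31 0.04] w 0.0
tool-frame pos rel axis (d,r) mm [22.2 66.2] xyaw 109.6 push force 5.81 radial 1.34 q [-0.75  0.65  0.32  1.78 -0.29  0.76  0.06]
```

{"method": "apply_moves", "body": {
  "moves": [
    [[-0.14,0.03,0],0.02],
    [[-0.27,0.06,0],0.04]
  ]
}}

```text
clock: 15.07
tcp_pos: [0.5883, 0.2644, 0.0693]
orientation: [-1.861, -2.529, -0.002]
contact_force: [-2.0, 6.5, -0.5]
grip_width: 0.0002
```

Run:
```python
from h import *
from bench import r
polar(r)
```

```text
t 15.07 p [0.5883 0.2644 0.0693] R [[-0.297, 0.955, -0.001], [0.955, 0.297, 0.002], [0.002, -0.0, -1.0]] F [-1.98  6.53 -0.5 ] M [ 1.52  0.34 -0.01] w 0.0002
tool-frame pos rel axis (d,r) mm [22.8 66. ] xyaw 107.3 push force 6.82 radial 0.05 q [-0.76  0.65  0.33  1.78 -0.29  0.76  0.03]
```

{"method": "apply_moves", "body": {
  "moves": [
    [[-0.14,0.03,0],0.02],
    [[-0.27,0.06,0],0.04],
    [[-0.4,0.09,0],0.06]
  ]
}}

```text
clock: 15.32
tcp_pos: [0.5901, 0.2619, 0.0693]
orientation: [-1.935, -2.472, -0.003]
contact_force: [-1.9, 8.9, -1.5]
grip_width: 0.0002
```

Run:
```python
from h import *
from bench import r
polar(r)
```

```text
t 15.32 p [0.5901 0.2619 0.0693] R [[-0.24, 0.971, -0.001], [0.971, 0.24, 0.003], [0.003, -0.0, -1.0]] F [-1.89  8.92 -1.51] M [1.88 0.38 0.03] w 0.0002
tool-frame pos rel axis (d,r) mm [23.7 65.8] xyaw 103.9 push force 9.11 radial 0.31 q [-0.76  0.65  0.35  1.78 -0.31  0.76 -0.01]
```

{"method": "apply_moves", "body": {
  "moves": [
    [[-0.1,0.02,0],0.015],
    [[-0.2,0.04,0],0.03]
  ]
}}

```text
clock: 15.48
tcp_pos: [0.591, 0.2606, 0.0694]
orientation: [-1.971, -2.443, -0.004]
contact_force: [-1.3, 10.2, -0.6]
grip_width: -0.0002
```

Run:
```python
from h import *
from bench import r
polar(r)
```

```text
t 15.48 p [0.591  0.2606 0.0694] R [[-0.212, 0.977, -0.001], [0.977, 0.212, 0.003], [0.004, 0.0, -1.0]] F [-1.31 10.22 -0.61] M [2.08 0.34 0.03] w -0.0002
tool-frame pos rel axis (d,r) mm [24.2 65.6] xyaw 102.2 push force 10.27 radial 0.88 q [-0.76  0.66  0.36  1.78 -0.32  0.77 -0.03]
```

Nut torque is about 0.65 N m and rose steadily. I'll back off and look.

{"method": "apply_moves", "body": {
  "moves": [
    [[0.5,0,0],0],
    [[1.5,0,0],0],
    [[3,0,0],0],
    [[3.5,0,-2],0],
    [[3.5,0,-5],0],
    [[3.5,0,-8],0],
    [[3.5,0,-11],0],
    [[3.5,0,-14],0],
    [[3.5,0,-15],0]
  ]
}}

```text
clock: 16.23
tcp_pos: [0.5863, 0.2925, 0.2242]
orientation: [1.972, 2.442, 0.009]
contact_force: [0.5, -0.3, 1.0]
grip_width: -0.0004
```

Run:
```python
from h import *
from bench import r,imaging
polar(r)
```

```text
t 16.23 p [0.5863 0.2925 0.2242] R [[-0.211, 0.978, 0.006], [0.978, 0.211, 0.003], [0.002, 0.006, -1.0]] F [ 0.49 -0.29  1.03] M [-0.02 -0.04  0.05] w -0.0004
tool-frame pos rel axis (d,r) mm [56.5 67.8] xyaw 102.2 push force -0.38 radial 0.42 q [-0.87  0.49  0.44  1.66 -0.23  1.04 -0.15]
```

{"method": "apply_moves", "body": {
  "moves": [
    [[-1.5,-1.3,0],0.1],
    [[-3,-2.6,0],0.2],
    [[-5,-4,0],0.3],
    [[-6.5,-5.3,0],0.35],
    [[-8,-6.6,0],0.35],
    [[-9.3,-7.7,0],0.35],
    [[-10.1,-8.3,0],0.35],
    [[-10.1,-8.3,0],0.35],
    [[-10.1,-8.3,0],0.35]
  ],
  "claw": 0.4
}}

```text
clock: 16.98
tcp_pos: [0.5248, 0.1758, 0.2194]
orientation: [-2.369, -2.064, -0.001]
contact_force: [-0.1, 0.9, -0.7]
grip_width: 0.0343
```

Run:
```python
import pickle
from h import *
from bench import r,imaging
polar(r);o=r.get_obs()
f=imaging.grab_frame("wrist");f["o"]=o;pickle.dump(f,open("w6.pkl","wb"))
cv2.imwrite("pics/w6.png",cv2.resize(f["frame"],None,fx=1.55,fy=1.55,interpolation=cv2.INTER_CUBIC))
```

```text
t 16.98 p [0.5248 0.1758 0.2194] R [[0.137, 0.991, 0.0], [0.991, -0.137, 0.0], [0.0, 0.0, -1.0]] F [-0.15  0.86 -0.68] M [ 0.04  0.01 -0.01] w 0.0343
tool-frame pos rel axis (d,r) mm [-47.8  -0.7] xyaw 82.1 push force 0.83 radial -0.26 q [-0.88  0.34  0.56  1.91 -0.22  0.96 -0.36]
```

View pics/w6.png

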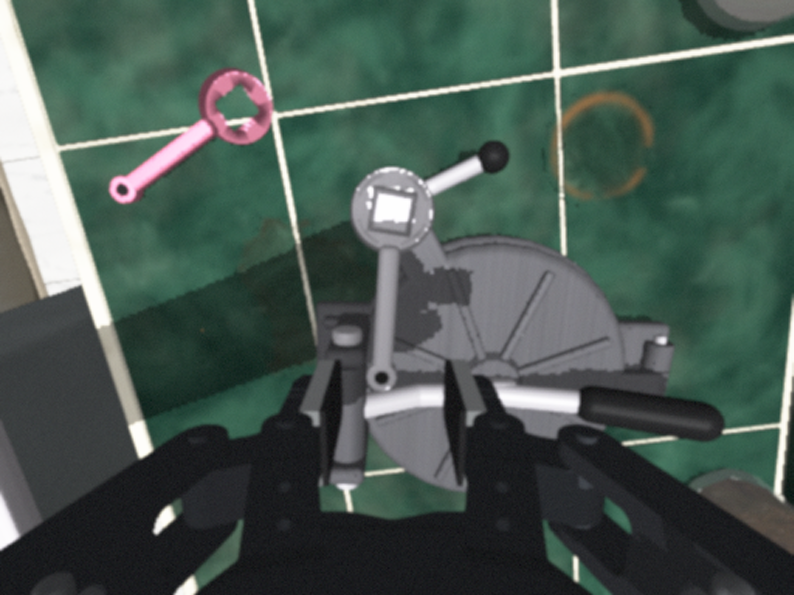

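The view shows the ball swung round to (493,156) and the spanner turned a few degrees clockwise, from ring (394,208) to eye (381,378), resting towards the upright.

Run:
```python
import pickle
from h import *
for n,(a,b),bl in (("w5.pkl",((388.5,212),(388.5,380)),(393,91)),("w6.pkl",((393.5,208.5),(381,378)),(493,156))):
    f=pickle.load(open(n,"rb"));o=f["o"];p=o["tcp_pos"];Rm=R.from_rotvec(o["orientation"]).as_matrix()
    A=onz(f,a[0]/1.55,a[1]/1.55,.091);B=onz(f,b[0]/1.55,b[1]/1.55,.090);v=A-B
    yaw=np.degrees(np.arctan2(v[1],v[0]));u=v[:2]/np.linalg.norm(v[:2]);g=A[:2]-.048*u
    C=onz(f,bl[0]/1.55,bl[1]/1.55,.065);print(n,A,B,np.linalg.norm(v),"yaw",yaw,"toolyaw",np.degrees(np.arctan2(Rm[1,0],Rm[0,0])),"grip",g,"shift tool",Rm.T@(np.r_[g,0]-p),"ballang",np.degrees(np.arctan2(C[1]-A[1],C[0]-A[0])))
```

```text
w5.pkl [0.53287471 0.22468883 0.091     ] [0.51883788 0.12441113 0.09      ] 0.10126030479144536 yaw 82.03153897240442 toolyaw 82.12565716131837 grip [0.52622057 0.17715229] shift tool [-0.00024601 -0.00172103  0.22017181] ballang 79.83794955605559
w6.pkl [0.53318922 0.2251917  0.091     ] [0.5118759  0.12558064 0.09      ] 0.10187060750610137 yaw 77.9227896951716 toolyaw 82.12908576588399 grip [0.5231462 0.1782541] shift tool [ 0.00216579 -0.00197377  0.21936156] ballang 18.014294437202942
```

{"method": "apply_moves", "body": {
  "moves": [
    [[0.06,-0.33,2],0.07],
    [[0.06,-0.33,4],0.07],
    [[0.06,-0.33,6],0.07],
    [[0.06,-0.33,8],0.07],
    [[0.06,-0.33,10],0.07],
    [[0.06,-0.33,11.2],0.07],
    [[0.06,-0.33,12],0.07],
    [[0.06,-0.33,12.35],0.07],
    [[0.06,-0.33,12.35],0.07]
  ]
}}

```text
clock: 17.78
tcp_pos: [0.5215, 0.1766, 0.0954]
orientation: [2.439, 1.98, -0.001]
contact_force: [0.8, 0.0, -0.2]
grip_width: 0.0342
```

{"method": "apply_moves", "body": {
  "moves": [
    [[0,0,0],0],
    [[0,0,0],0],
    [[0,0,0],0],
    [[0,0,0],0],
    [[0,0,0],0],
    [[0,0,0],0],
    [[0,0,0],0]
  ],
  "claw": 0,
  "grip_force": 60
}}

```text
clock: 18.37
tcp_pos: [0.5218, 0.1766, 0.0965]
orientation: [-2.439, -1.98, -0.002]
contact_force: [-2.4, 0.2, 7.1]
grip_width: 0.0094
```

Run:
```python
from h import *
from bench import r,imaging
polar(r)
```

```text
t 18.37 p [0.5218 0.1766 0.0965] R [[0.206, 0.979, 0.001], [0.979, -0.206, 0.001], [0.001, 0.001, -1.0]] F [-2.35  0.18  7.1 ] M [0.01 0.35 0.09] w 0.0094
tool-frame pos rel axis (d,r) mm [-47.6  -0.5] xyaw 78.1 push force -0.31 radial -2.34 q [-0.81  0.51  0.48  2.   -0.35  0.71 -0.32]
```

{"method": "apply_moves", "body": {
  "moves": [
    [[0,-0.05,-0.1],0],
    [[0,-0.05,-0.3],0],
    [[0,-0.05,-0.6],0],
    [[0,-0.05,-0.9],0],
    [[0,-0.05,-1.2],0],
    [[0,-0.05,-1.5],0]
  ]
}}

```text
clock: 18.87
tcp_pos: [0.5209, 0.1766, 0.111]
orientation: [-2.439, -1.98, -0.0]
contact_force: [0.6, 1.4, -2.8]
grip_width: 0.0097
```

{"method": "apply_moves", "body": {
  "moves": [
    [[0,0,-2],0],
    [[0,0,-4.5],0],
    [[0,0,-7],0],
    [[0,0,-9.5],0],
    [[-3,-0.1,-10.5],0],
    [[-6,-0.2,-10.5],0],
    [[-9.5,-0.4,-10.5],0],
    [[-13,-0.6,-10.5],0],
    [[-16.5,-0.7,-10.5],0],
    [[-20,-0.9,-10.5],0]
  ]
}}

```text
clock: 19.7
tcp_pos: [0.4697, -0.0192, 0.2159]
orientation: [-2.438, -1.979, 0.001]
contact_force: [0.3, -0.4, -1.5]
grip_width: 0.0095
```

{"method": "apply_moves", "body": {
  "moves": [
    [[-3.5,-0.1,0],0],
    [[-6.5,-0.3,0],0],
    [[-8.6,-0.4,0],0],
    [[-8.6,-0.4,3],0],
    [[-8.6,-0.4,6],0],
    [[-8.6,-0.4,9],0],
    [[-8.6,-0.4,12],0],
    [[-8.6,-0.4,14],0],
    [[-8.6,-0.4,15],0],
    [[-8.6,-0.4,15],0]
  ]
}}

```text
clock: 20.53
tcp_pos: [0.4477, -0.1008, 0.0643]
orientation: [-2.437, -1.978, 0.005]
contact_force: [-0.1, 0.6, -0.6]
grip_width: 0.0098
```

Run:
```python
import pickle
from h import *
from bench import r,imaging
polar(r);o=r.get_obs()
f=imaging.grab_frame("wrist");f["o"]=o;pickle.dump(f,open("w7.pkl","wb"))
cv2.imwrite("pics/w7.png",f["frame"])
```

```text
t 20.53 p [ 0.4477 -0.1008  0.0643] R [[0.206, 0.979, -0.004], [0.979, -0.206, 0.0], [-0.001, -0.004, -1.0]] F [-0.14  0.6  -0.57] M [-0.06  0.02  0.  ] w 0.0098
tool-frame pos rel axis (d,r) mm [-334.2  -15.8] xyaw 78.1 push force 0.56 radial -0.26 q [-0.36  0.47  0.54  2.23 -0.45  0.56  0.32]
```

View pics/w7.png

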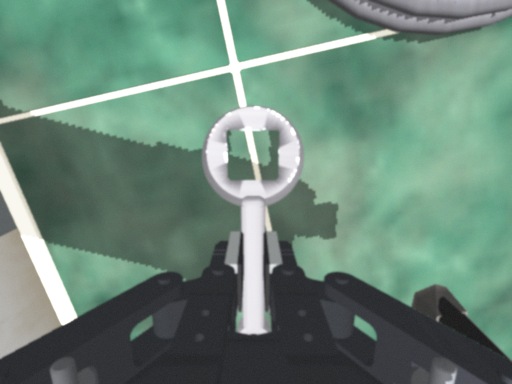

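The spanner hangs level above a clear patch of worktop, well inside the front edge. I'll lower it.

{"method": "apply_moves", "body": {
  "moves": [
    [[0,0,1],0],
    [[0,0,2],0],
    [[0,0,3],0],
    [[0,0,3.6],0],
    [[0,0,4],0],
    [[0,0,4.2],0],
    [[0,0,4.3],0],
    [[0,0,4.35],0],
    [[0,0,4.35],0]
  ]
}}

```text
clock: 21.33
tcp_pos: [0.4496, -0.1008, 0.0224]
orientation: [2.439, 1.98, 0.0]
contact_force: [0.8, -0.7, -0.8]
grip_width: 0.0092
```

{"method": "apply_moves", "body": {
  "moves": [
    [[0,0,0.1],0],
    [[0,0,0.15],0],
    [[0,0,0.2],0],
    [[0,0,0.25],0],
    [[0,0,0.25],0]
  ]
}}

```text
clock: 21.75
tcp_pos: [0.4495, -0.1008, 0.0199]
orientation: [2.439, 1.98, 0.0]
contact_force: [-0.7, 0.5, 0.5]
grip_width: 0.0099
```

{"method": "apply_moves", "body": {
  "moves": [
    [[0,0,0.05],0],
    [[0,0,0.1],0],
    [[0,0,0.15],0],
    [[0,0,0.15],0]
  ]
}}

```text
clock: 22.08
tcp_pos: [0.4496, -0.1009, 0.0194]
orientation: [-2.439, -1.979, -0.002]
contact_force: [-4.4, 1.1, 20.4]
grip_width: 0.0095
```

{"method": "apply_moves", "body": {
  "moves": [
    [[0,0,-0.1],0],
    [[0,0,-0.1],0]
  ]
}}

```text
clock: 22.25
tcp_pos: [0.4496, -0.1008, 0.0197]
orientation: [2.439, 1.98, 0.001]
contact_force: [-0.2, -0.3, 4.3]
grip_width: 0.0096
```

{"method": "apply_moves", "body": {
  "moves": [
    [[0,0,0],0],
    [[0,0,0],0],
    [[0,0,0],0],
    [[0,0,0],0],
    [[0,0,-0.5],0],
    [[0,0,-2],0],
    [[0,0,-5],0],
    [[0,0,-8],0],
    [[0,0,-12],0],
    [[0,0,-16],0]
  ],
  "claw": 0.4
}}

```text
clock: 23.08
tcp_pos: [0.4483, -0.1011, 0.1805]
orientation: [-2.439, -1.978, 0.004]
contact_force: [1.1, 0.5, -0.2]
grip_width: 0.0344
```

{"method": "apply_moves", "body": {
  "moves": [
    [[2,0,-2],0],
    [[4,0,-4],0],
    [[6,0,-6],0],
    [[6,0,-6],0]
  ]
}}

```text
clock: 23.42
tcp_pos: [0.4645, -0.0385, 0.2428]
orientation: [2.433, 1.985, 0.01]
contact_force: [1.4, -0.1, -0.4]
grip_width: 0.0346
```

Run:
```python
import pickle
from h import *
from bench import r,imaging
polar(r)
d={n:imaging.grab_frame(n) for n in("scene","wrist","side")};pickle.dump(d,open("f8.pkl","wb"))
a=cv2.resize(d["wrist"]["frame"],(400,300));b=cv2.resize(d["scene"]["frame"][140:330,170:320],(400,507))
c=cv2.resize(d["side"]["frame"][110:300,140:340],(400,300))
L=np.vstack([a,c]);Rr=np.zeros((600,400,3),np.uint8);Rr[:507]=b
cv2.imwrite("pics/f8.png",np.hstack([L,Rr]))
# bystander change check
o=pickle.load(open("f0.pkl","rb"))
for n in("scene","side"):
    q=(cv2.absdiff(o[n]["frame"],d[n]["frame"]).max(2)>40).astype(np.uint8)
    k,l,st,ce=cv2.connectedComponentsWithStats(q);print(n,[st[i].tolist() for i in range(1,k) if st[i,4]>25])
```

```text
t 23.42 p [ 0.4645 -0.0385  0.2428] R [[0.201, 0.98, 0.006], [0.98, -0.201, 0.003], [0.004, 0.006, -1.0]] F [ 1.43 -0.13 -0.36] M [-0.01 -0.03 -0.  ] w 0.0346
tool-frame pos rel axis (d,r) mm [-269.7  -13.6] xyaw 78.4 push force 0.16 radial 1.42 q [-0.72  0.14  0.74  2.08 -0.12  0.95 -0.11]
scene [[357, 1, 8, 27, 87], [285, 0, 191, 357, 16081], [262, 10, 92, 133, 3788], [466, 27, 21, 29, 327], [451, 79, 14, 20, 63], [420, 105, 9, 19, 78], [428, 146, 13, 9, 59], [409, 153, 19, 21, 156], [418, 157, 21, 24, 265], [279, 165, 6, 8, 26], [279, 174, 11, 14, 61], [270, 182, 6, 12, 31], [310, 186, 7, 17, 71], [218, 225, 16, 3, 40], [231, 229, 7, 8, 26]]
side [[37, 0, 13, 45, 279], [59, 0, 21, 41, 631], [181, 0, 31, 20, 324], [212, 0, 71, 49, 1702], [123, 2, 5, 27, 50], [102, 7, 30, 63, 812], [94, 8, 7, 13, 43], [56, 48, 28, 4, 80], [93, 49, 8, 9, 40], [36, 50, 51, 129, 2846], [265, 52, 9, 7, 36], [243, 62, 32, 26, 616], [234, 88, 52, 71, 1581], [74, 122, 30, 73, 1050], [28, 148, 17, 63, 274], [247, 163, 11, 9, 37], [71, 204, 13, 8, 46], [47, 213, 7, 9, 33], [215, 223, 73, 27, 802], [119, 230, 9, 14, 73], [201, 237, 16, 17, 104], [119, 244, 44, 25, 596], [106, 272, 12, 11, 89], [82, 278, 23, 13, 156], [61, 281, 11, 9, 72]]
```

View pics/f8.png

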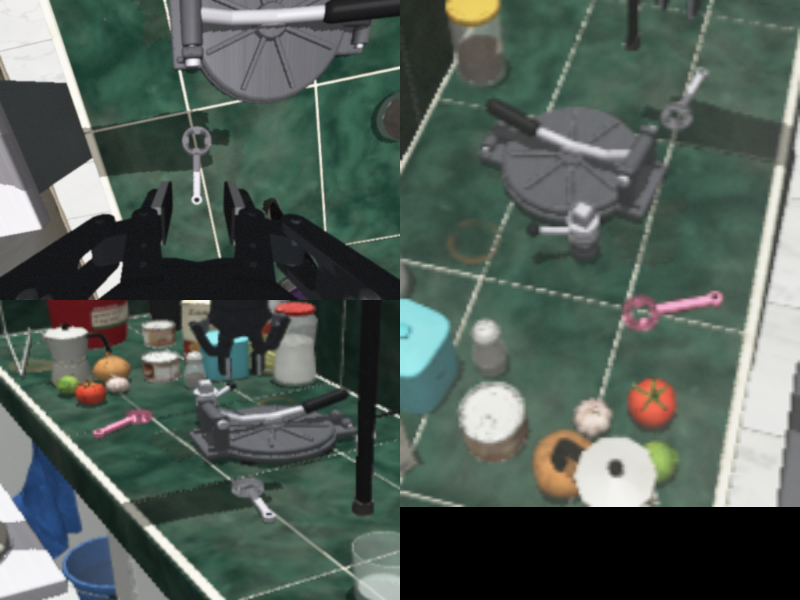

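The spanner lies flat right of the press, the nut handle has swung round, and the bystanders show no change. The robot is touching nothing.

```bash
python3 -c "
from bench import r
print(r.hand_in())"
```

```text
the job is handed in; nothing more can be done
None
```

The stop screw is locked and the job was handed in at about 23.5 s of the 72 s allowed; the hand-in gives no verdict.

- **Spanner on:** I set the bare steel spanner on the screw's square head, with its handle behind the fork's left upright.
- **Nut tightened:** I swung the ball handle about 1.1 rad clockwise. The push at the ball ran at about 2–3 N, a little above the 1–2 N given for free running, then climbed steadily to about 10 N. That is roughly 0.65 N m, inside the firmly tight range.
- **Screw setting:** The spanner turned only about 0.07 rad during tightening, within the play allowed. I did not measure the screw's own angle separately after lifting the spanner off.
- **Spanner laid down:** I lifted it off and laid it flat on the worktop to the right of the press. It met the worktop with about 20 N for a moment while the gripper still held it, which was firmer than intended. I eased that off before letting go.

In the last images the spanner lies flat and clear of the press, and the nut handle is where it was left. The image comparison showed no change at the salt shaker, tin or glass. The arm was clear of everything at hand-in.

I viewed 12 pictures, two more than the budget of 10.

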